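Tuck a strip under a hinged leaf and hold it flat

ROBOT

A 6-joint arm with a two-finger parallel gripper is mounted at the origin on a cart in front of the work surface, level with it; the furniture and walls round the work are solid. World frame = base frame: x ahead of the robot, y to its left, z up, the work surface at z = 0. Lengths are in mm, angles in rad, forces in N, time in s.
With the tool pointing down it reaches from about 250 to 725 mm from the base axis. Payload 4 kg.
Tool frame: the origin (TCP) lies where the fingers leave the gripper's body, on its centre line; the fingertips stand 73 mm ahead of it and the grasp point (between the pads) lies 54 mm ahead of it; z points along the fingers, y is the line along which they close (so a half turn about z gives the same grasp; the last joint's range is limited). The gripper opens to 85 mm and grips with 20 to 120 N. Pads are 22 mm wide; open, the fingers measure 114 mm over their backs; the gripper's body (76 mm by 85 mm) begins 54 mm behind the grasp point. The pads swing forward as they close: fully open they stand 13 mm farther back than shut.
Start: joints at [1.21, 0.241, 0.005, 1.335, 0, 1.571], TCP at [176.51, 467.808, 303.906] pointing down, gripper open.
Joint ranges: [-2.72, 2.72], [-1.05, 1.87], [-1.09, 1.28], [-1.99, 2.15], [-1.42, 1.44], [-3.14, 3.14]. Speed limits (rad/s): [2.79, 2.79, 3.14, 3.14, 3.14, 3.14].

INTERFACE

Orientations are given as a unit quaternion [x, y, z, w].
In Python, from workcell import robot gives the robot as it stands.
- The arm moves only by the tool apply_moves, never from a script. Its argument "series" is a list that holds one entry, the list of rows, each a list of 7 numbers: the shift along the tool's x, y, z each as a share of 500 mm, from -1 to 1, then the turn, a rotation vector about the tool's x, y, z each as a share of 45 degrees, from -1 to 1, then the opening, from 0 (shut) to 1 (fully open). A call has 1 to 20 rows; each row shifts and turns the commanded pose from where the row before left it, along the tool's axes as they then stand; what a row does not reach is not made up. A row lasts 1/10 s, in which the tool goes at most 50 mm and 8.59 degrees, less where a joint would pass 70% of its speed; a pose out of reach is approached as far as the arm can. A call with a number of a shift or a turn outside -1 to 1 is refused whole. A call with a gripper value outside its range is refused whole. The fingers move at their own pace and stop on an object; "force" is the grip in N (left out, the last holds). Time passes only in rows, so rows that do not move let the fingers close. It gives the time, the measured TCP pose, the force, the opening and the grip force at its end, in the units of the state.
- robot.get_state(): the state, without advancing time (a new reading comes with each control period).
- robot.capture(name): name is "scene" or "top"; returns the picture (480x640x3 uint8, red, green, blue); there is no depth.
- robot.camera_params(name): a dict with "intrinsics" (3x3 intrinsics, pixels), "k1" (the pictures are not rectified: a ray, as slopes to the right and down, at radius r is drawn at 1 + k1 r^2 times it, then the intrinsics apply), "world_from_camera" (4x4, takes a point from camera to world coordinates). Camera axes: x right, y up, looking along -z (the intrinsics and any distortion apply to the point x, -y, -z); pixel columns grow to the right and rows downward; lengths in mm; the calibration is good to about 2 mm. A picture is of the moment at which its call begins. camera_params takes no time and is no camera call.
- robot.close_job(): hands the job in; it is judged then, once.
The state is a dict: "t": time; "q": joint angles; "joint_velocities": joint speeds; "joint_torque": joint torques, N m; "ee_pos": TCP position; "orientation": TCP orientation; "ft_force": force on the tool from outside, world axes, zero at the start; "torque": the same for the moment, N m; "gripper_width": finger opening in mm; "gripper_force": force on a finger pad.
Only numpy, scipy, OpenCV 4.12 (cv2) and the standard library are available. Lean on these libraries where they do the work, as an engineer would, in place of code of your own. Each camera call takes 0.05 s, during which the arm holds its last target. There are 200 camera calls.

TASK

Slide the white plastic strip across the mounting board, without picking it up, until its far long edge is tucked under the hinged steel leaf along its whole length and rests square against the stop beneath the leaf; the leaf must not be lifted. Then press the strip down from above with the fingertips on the part still showing, gently but steadily, and finish while still pressing it flat on the board: do not let go. Leave the petri dish, the slide box and the vial beside the board where they are.

Things in the scene. Friction and masses are not known exactly. Their poses are not given: they have to be found in the camera images.
- board: Grey mounting board, 210 (x) x 260 (y) x 12 mm, fixed to the worktop. Origin: centre of its underside. Its flat top is 12 mm above the origin. Its +x axis points from the open part of the board towards the leaf (roughly away from the robot), y runs along the leaf.
- home_spot (a point): Where the strip's centre is when the strip is fully home and centred: fixed on the board at board x = +41 mm, y = 0, 15 mm over the worktop (3 mm over the board's top). Sideways (board y) the strip's centre may be up to 40 mm from it, since the leaf is 220 mm long and the strip only 140 mm.
- leaf_lip (a point): Middle of the lower front edge of the hinged steel leaf (220 mm along y, 3 mm thick). Shut, it lies at board x = +45 mm, 9 mm above the board's top; the leaf lies level and covers board x = 45 to 82 mm, so there is a 9 mm slot under it, open towards -x. A fixed stop rail, 7 mm high and 220 mm long, stands under the leaf with its front face at board x = +55 mm, 10 mm behind the lip. The hinge barrel behind reaches 15 mm above the board's top; nothing on the board is taller.
- leaf (a joint): Hinge of the leaf, rad: 0 shut and level, grows as the lip is lifted (1 mm of lift at the lip is 0.027). It swings up freely, falls back by its own weight, and rests on its bearings when shut, not on the strip.
- strip_center (a point): Centre of the white plastic strip, 28 (x) x 140 (y) x 6 mm, about 40 g, loose, lying flat on the board in front of the leaf, its long axis (y) roughly along the leaf. The point lies half-way up, 3 mm above its underside. When home, 10 mm of its 28 mm width are under the leaf, with 3 mm of air above it, and 18 mm show.
- strip: The same strip; origin at the centre of its underside, x across its 28 mm width, y along its length.
- dish: Bystander: clear petri dish, 58 mm across, 14 mm high, on the worktop behind the board; origin at the centre of its underside.
- slide_case: Bystander: small blue slide box, 33 x 84 x 32 mm high, on the worktop to the left of the board; origin at the centre of its underside.
- vial: Bystander: small capped vial standing upright, 15 mm across, 50 mm high, on the worktop to the right of the board; origin at the centre of its underside.
Not all that is in view belongs to the job. There is more than one size of the strip; the job needs the larger.

How it is judged:
By the outcome, as a careful person would: the job done as asked, in the order asked, and still so for the second after the job is handed in, while the arm keeps its last pose, push and grip.
It also fails if it takes over 40 s, if anything falls off the work surface, if the arm or the gripper's body presses on something with over 40 N, if the wrist force passes 120 N, or if a joint passes its speed limit or range.

## Working session

There is one attempt and no reset: what is moved stays moved. The work goes in short steps, Python scripts to look and compute and a tool call to move; the robot and the scene stay as the last step left them, time stands still between calls to the robot, and variables do not carry over. Pictures are saved under pics/ and viewed, at most 10 in all, crops included, and the job is handed in when it is done.

Besides the shell and the picture viewer there is one more tool, called after "Call:" in YAML: its name, and indented under it one key for each argument. apply_moves: Moves the arm, as the interface text tells. Shift numbers are shares of 500 mm and turn numbers shares of 45 degrees, none past 1 either way. Its arguments: {"type":"object","properties":{"series":{"type":"array"},"force":{"type":"number"}},"required":["series"]}

```bash
mkdir -p pics
cat > h.py <<'E'
import numpy as np, cv2
from workcell import robot
def snap(n,f):
    im=robot.capture(n)[...,::-1].copy(); cv2.imwrite('pics/'+f,im); return im
def ray(cam,u,v):
    p=robot.camera_params(cam);K=np.array(p['intrinsics'],float);k=p['k1'];T=np.array(p['world_from_camera'])
    s=cv2.undistortPoints(np.array([[[u,v]]],float),K,np.array([k,0,0,0.]))[0,0]
    return T[:3,3],T[:3,:3]@np.array([s[0],-s[1],-1])
def at(cam,u,v,z):
    o,d=ray(cam,u,v); return (o+d*(z-o[2])/d[2])
def proj(cam,P):
    p=robot.camera_params(cam);K=np.array(p['intrinsics'],float);T=np.array(p['world_from_camera'])
    c=T[:3,:3].T@(np.array(P,float)-T[:3,3]); x,y=c[0]/-c[2],-c[1]/-c[2]; f=1+p['k1']*(x*x+y*y)
    return (K@[x*f,y*f,1])[:2]
E
python3 - <<'E'
from h import *
print(robot.get_state())
for n in('scene','top'):
    snap(n,n+'0.png');p=robot.camera_params(n);print(n,np.round(p['world_from_camera'],3).tolist(),p['k1'],np.round(p['intrinsics'],1).tolist())
E
```

```text
{'t': 0.0, 'q': array([ 1.20997899e+00,  2.41413686e-01,  3.71428755e-03,  1.33519176e+00,
       -1.03180062e-06,  1.57081089e+00]), 'joint_velocities': array([-0.00043475,  0.00080742,  0.00066155, -0.00022802, -0.00026582,
       -0.00015523]), 'joint_torque': array([-1.04355000e-03, -3.72323871e+01,  2.52405971e+01,  1.69316382e-02,
       -1.81780247e-04, -8.18390390e-06]), 'ee_pos': array([176.34962348, 467.35334434, 303.00864853]), 'orientation': array([ 1.79438688e-01,  9.83768601e-01, -1.03051125e-03, -1.87424596e-04]), 'ft_force': array([-0.520718  ,  0.02599085, -0.01722942]), 'torque': array([-0.0176765 ,  0.02234626,  0.01548441]), 'gripper_force': 0.0, 'gripper_width': 85.59459928996048}
scene [[0.678, 0.37, -0.635, 73.901], [-0.735, 0.365, -0.572, -464.732], [0.02, 0.854, 0.519, 521.619], [0.0, 0.0, 0.0, 1.0]] -0.06065677733798555 [[576.4, 0.0, 321.0], [0.0, 576.4, 237.0], [0.0, 0.0, 1.0]]
top [[-0.026, 0.99, -0.136, 528.994], [-1.0, -0.024, 0.02, 49.849], [0.017, 0.137, 0.99, 893.187], [0.0, 0.0, 0.0, 1.0]] -0.06494474306618095 [[438.7, 0.0, 321.2], [0.0, 438.7, 236.2], [0.0, 0.0, 1.0]]
```

View pics/scene0.png

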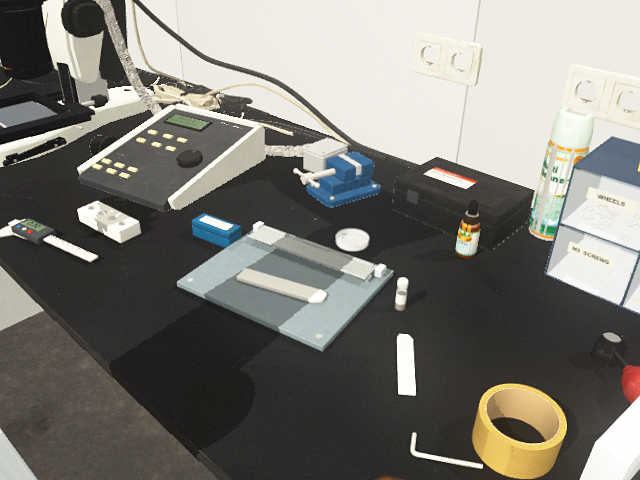

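View pics/top0.png

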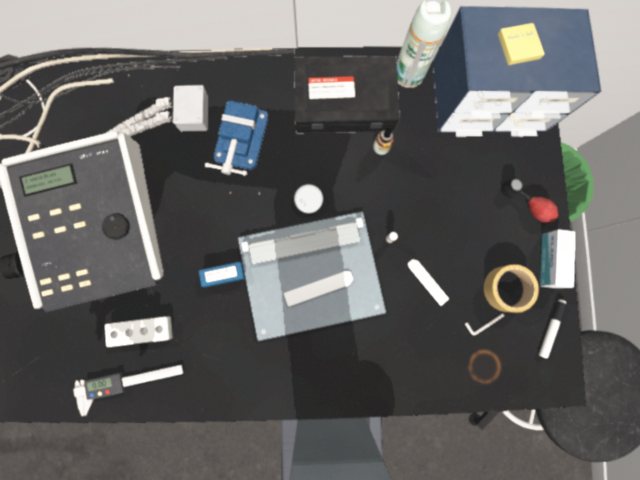

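The scene view shows the board around (285,285), the leaf around (315,250) and a strip on the board around (282,286). The top view shows the board around (312,277), the leaf around (305,243), the box at (221,275), the vial at (392,237) and the dish at (308,199).

Things that could be taken for the strip, in top-view pixels:
- White strip on the board, (318,288), about 70 px long.
- White strip on the worktop, (428,282), about 50 px long.
- Caliper beam, (150,375).
- Pen, (553,328).

I choose the one on the board, since it is the larger and lies in front of the leaf. A close crop will check it.

Run:
```python
from h import *
im=cv2.imread('pics/top0.png')[200:350,230:430]
cv2.imwrite('pics/c1.png',cv2.resize(im,None,fx=4,fy=4,interpolation=cv2.INTER_CUBIC))
im=cv2.imread('pics/scene0.png')[210:360,170:420]
cv2.imwrite('pics/c2.png',cv2.resize(im,None,fx=3.2,fy=3.2,interpolation=cv2.INTER_CUBIC))
```

```text
(no output)
```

View pics/c1.png

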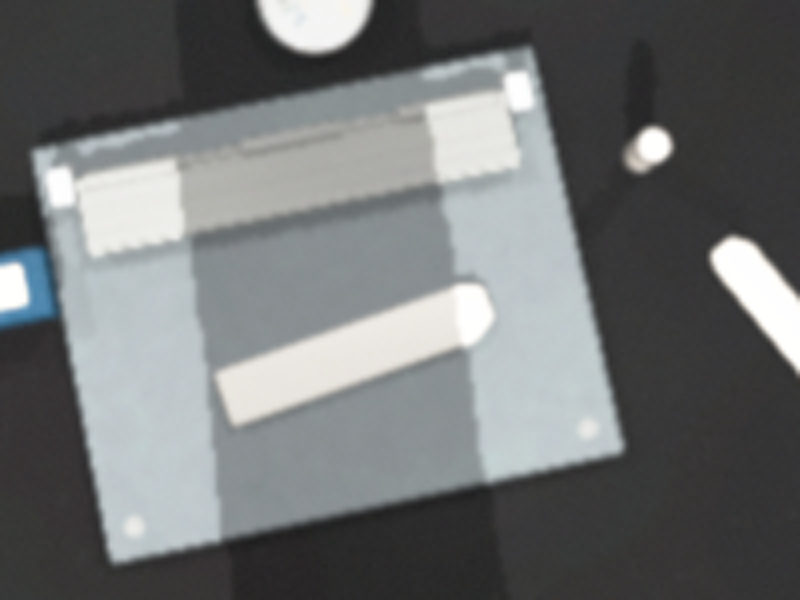

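View pics/c2.png

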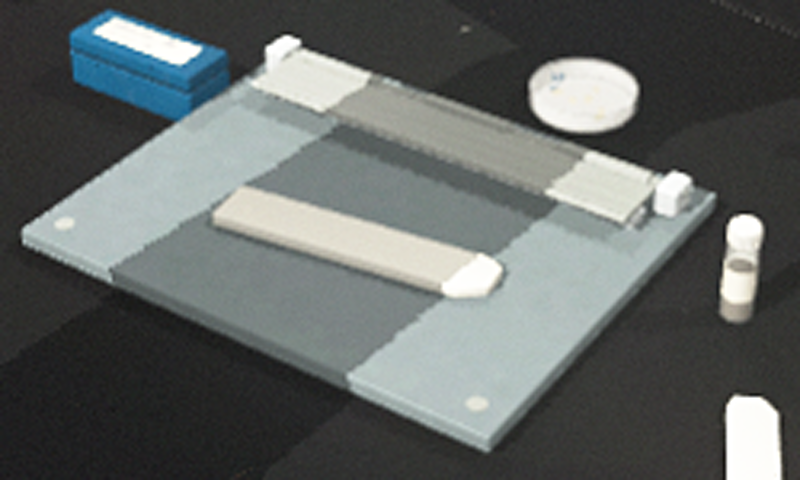

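The crops confirm the choice. The strip on the board has its left end at crop (216,377)–(236,427) and its chamfered right tip at (494,313). The board corners are at (33,150), (532,47), (624,452) and (112,563), and the leaf's front edge runs from (92,255) to (520,166).

```bash
cat >> h.py <<'E'
def crop(u,v,z,f=4,o=(230,200),cam='top'): return at(cam,(u+.5)/f-.5+o[0],(v+.5)/f-.5+o[1],z)
E
python3 - <<'E'
from h import *
B=np.array([crop(*p,12)[:2] for p in [(33,150),(532,47),(624,452),(112,563)]])
B2=np.array([crop(*p,12,3.2,(170,210),'scene')[:2] for p in [(716,196),(490,445),(22,232)]]) # FR NR NL
print('top',B.round(1).tolist(),'scene FR NR NL',B2.round(1).tolist())
loc=np.array([(105,130),(105,-130),(-105,-130),(-105,130)])
def fit(W,L):
    w=W-W.mean(0);l=L-L.mean(0);a=np.arctan2((l[:,0]*w[:,1]-l[:,1]*w[:,0]).sum(),(l*w).sum())
    R=np.array([[np.cos(a),-np.sin(a)],[np.sin(a),np.cos(a)]]);c=W.mean(0)-R@L.mean(0);return a,c,W-(L@R.T+c)
a,c,r=fit(B,loc);print('top',np.degrees(a),c,r.round(1).tolist())
a2,c2,r2=fit(B2,loc[1:]);print('scene',np.degrees(a2),c2,r2.round(1).tolist())
R=np.array([[np.cos(a),-np.sin(a)],[np.sin(a),np.cos(a)]])
for p,z in [((216,377),18),((236,427),18),((470,347),18),((494,313),18),((463,283),18),((92,255),24),((520,166),24)]:
    w=crop(*p,z)[:2];print(p,w.round(1),'board',(R.T@(w-c)).round(1))
S=[crop(*p,z,3.2,(170,210),'scene')[:2] for p,z in [((212,212),18),((240,187),18),((448,285),18),((503,265),18),((443,297),12)]]
for w in S: print('scene strip',w.round(1),'board',(R.T@(w-c)).round(1))
w=(crop(728,238,0)[:2],crop(800,300,0)[:2]);
print('off strip',at('top',412,262,3),at('top',445,302,3))
for n,p,z in(('vial',(392,237),50),('box',(221,275),32),('dish',(308,199),14)): print(n,(R.T@(at('top',*p,z)[:2]-c)).round())
E
```

```text
top [[652.4, 200.5], [699.6, -54.5], [493.6, -92.6], [446.3, 162.2]] scene FR NR NL [[701.7, -53.1], [494.4, -93.7], [449.0, 162.7]]
top 10.498174552062531 [572.94155024  53.87593921] [[-0.1, -0.4], [-0.3, 0.3], [0.2, 0.4], [0.3, -0.4]]
scene 10.512035220002165 [574.86757667  54.2827667 ] [[-0.1, 1.3], [-1.0, -1.0], [1.1, -0.2]]
(216, 377) [536.  109.1] board [-26.2  61.1]
(236, 427) [511.3  99.7] board [-52.3  56.3]
(470, 347) [547.6 -17.1] board [-37.9 -65.2]
(494, 313) [564.1 -29.6] board [-23.9 -80.5]
(463, 283) [579.4 -14.7] board [ -6.1 -68.6]
(92, 255) [597.5 169.2] board [ 45.1 108.9]
(520, 166) [636.8 -44.7] board [  44.8 -108.6]
scene strip [516.6 104.9] board [-46.1  60.4]
scene strip [539.6 111.3] board [-22.4  62.5]
scene strip [553.5 -13.7] board [-31.4 -63. ]
scene strip [581.7 -21.4] board [ -5.1 -75.6]
scene strip [551.3 -12.8] board [-33.4 -61.7]
off strip [ 593.80629618 -152.85272629    3.        ] [ 510.6941581  -216.31122384    3.        ]
vial [  37. -169.]
box [ 35. 173.]
dish [152. -25.]
```

Call:
apply_moves:
  series:
    - [[0,0,0,0,0,-0.1734,1],[0,0,0,0,0,-0.1734,1],[0,0,0,0,0,-0.1734,1],[0,0,0,0,0,-0.1734,1],[-0.034,-0.07,0,0,0,0,1],[-0.034,-0.07,0,0,0,0,1],[-0.034,-0.07,0,0,0,0,1],[-0.034,-0.07,0,0,0,0,1],[-0.034,-0.07,0,0,0,0,1],[-0.034,-0.07,0,0,0,0,1],[-0.034,-0.07,0,0,0,0,1],[-0.034,-0.07,0,0,0,0,1],[-0.034,-0.07,0,0,0,0,1],[-0.034,-0.07,0,0,0,0,1],[-0.034,-0.07,0,0,0,0,1],[-0.034,-0.07,0,0,0,0,1],[-0.034,-0.07,0,0,0,0,1],[-0.034,-0.07,0,0,0,0,1],[0,0,0,0,0,0,1]]

```text
t: 2.0
ee_pos: [502.1, 26.3, 303.0]
orientation: [-0.089, 0.996, -0.001, -0.0]
ft_force: [-0.7, 0.2, -0.1]
gripper_width: 85.4
gripper_force: 0.0
```

```bash
cat >> h.py <<'E'
from scipy.spatial.transform import Rotation as Ro
A=np.radians(10.5);RB=np.array([[np.cos(A),-np.sin(A)],[np.sin(A),np.cos(A)]]);CB=np.array([573.5,54.])
def st():
    s=robot.get_state();M=Ro.from_quat(s['orientation']).as_matrix()
    print('t',round(s['t'],2),'pos',s['ee_pos'].round(1),'board',(RB.T@(s['ee_pos'][:2]-CB)).round(1),'ytool deg',np.degrees(np.arctan2(M[1,1],M[0,1])).round(2),'ztool',M[:,2].round(4),'F',s['ft_force'].round(2),'M',s['torque'].round(2),'q',s['q'].round(2),'w',round(s['gripper_width'],1))
E
python3 -c "
from h import *
st()"
```

```text
t 2.0 pos [502.1  26.3 303. ] board [-75.3 -14.2] ytool deg 100.22 ztool [ 1.0e-04 -1.2e-03 -1.0e+00] F [-0.74  0.24 -0.1 ] M [0.01 0.   0.  ] q [ 0.05  0.25  0.01  1.33 -0.   -0.13] w 85.4
```

Call:
apply_moves:
  series:
    - [[0.005,0.009,0.03,0,0,-0.003,1],[0.005,0.009,0.05,0,0,-0.003,1],[0,0,0.05,0,0,0,1],[0,0,0.05,0,0,0,1],[0,0,0.05,0,0,0,1],[0,0,0.05,0,0,0,1],[0,0,0.05,0,0,0,1],[0,0,0.05,0,0,0,1],[0,0,0.02,0,0,0,1],[0,0,0,0,0,0,1],[0,0,0,0,0,0,1]]

```text
t: 3.1
ee_pos: [493.9, 37.8, 104.6]
orientation: [-0.094, 0.996, 0.0, 0.0]
ft_force: [-0.0, -0.0, -0.4]
gripper_width: 85.1
gripper_force: 0.0
```

```bash
python3 -c "
from h import *
st()
im=snap('scene','s1.png')[180:380,150:430]
cv2.imwrite('pics/c3.png',cv2.resize(im,None,fx=2.8,fy=2.8,interpolation=cv2.INTER_CUBIC))
"
```

```text
t 3.1 pos [493.9  37.8 104.6] board [-81.3  -1.4] ytool deg 100.83 ztool [ 6.e-04  1.e-04 -1.e+00] F [-0.04 -0.01 -0.36] M [-0.04 -0.04 -0.02] q [ 0.08  0.41 -0.32  0.84  0.   -0.11] w 85.1
```

View pics/c3.png

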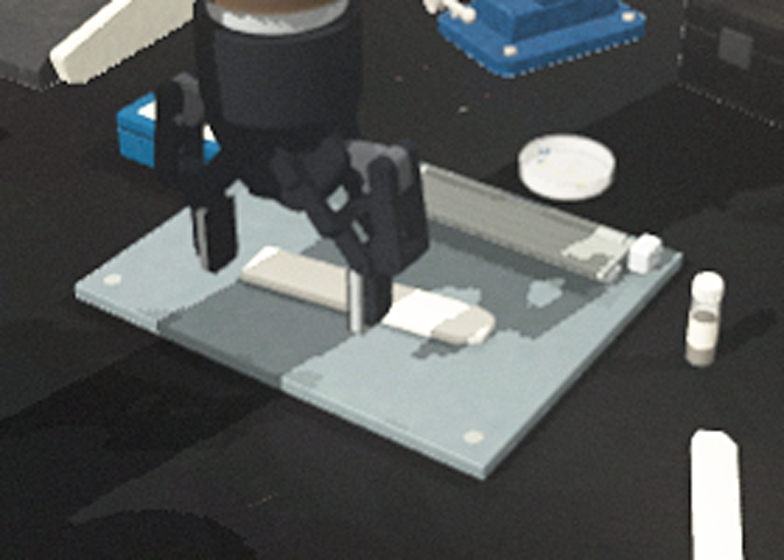

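The fingers straddle the spot in front of the strip's near edge and are still above the board. The right fingertip is at crop (360,333) and the left at (212,270). Next I estimate the tip height.

```bash
python3 -c "
from h import *
for z in (30,37,44):
  print(z,[[((proj('scene',[*(RB@[x,y]+CB),z])-[150,180])*2.8).round().tolist() for x in(-92,-70)] for y in (-59,-44,41,56)])
"
```

```text
30 [[[372.0, 373.0], [398.0, 349.0]], [[347.0, 362.0], [373.0, 339.0]], [[212.0, 304.0], [240.0, 283.0]], [[190.0, 294.0], [217.0, 274.0]]]
37 [[[372.0, 362.0], [398.0, 338.0]], [[347.0, 351.0], [373.0, 328.0]], [[211.0, 293.0], [239.0, 272.0]], [[188.0, 283.0], [216.0, 263.0]]]
44 [[[372.0, 350.0], [398.0, 327.0]], [[346.0, 339.0], [373.0, 316.0]], [[210.0, 282.0], [238.0, 261.0]], [[187.0, 272.0], [215.0, 252.0]]]
```

Call:
apply_moves:
  series:
    - [[0,0,0.02,0,0,0.007,1],[0,0,0.02,0,0,0,1],[0,0,0.01,0,0,0,1],[0,0,0.004,0,0,0,1],[0,0,0,0,0,0,1],[0,0,0,0,0,0,1]]

```text
t: 3.75
ee_pos: [493.7, 37.5, 76.9]
orientation: [-0.091, 0.996, 0.0, 0.0]
ft_force: [-0.3, -0.3, -0.8]
gripper_width: 85.5
gripper_force: 0.0
```

Call:
apply_moves:
  series:
    - [[0,0,0.003,0,0,0,1],[0,0,0.003,0,0,0,1],[0,0,0,0,0,0,1],[0,0,0,0,0,0,1]]

```text
t: 4.15
ee_pos: [493.5, 37.5, 73.9]
orientation: [-0.091, 0.996, -0.0, 0.0]
ft_force: [1.0, -0.0, 0.1]
gripper_width: 85.5
gripper_force: 0.0
```

Call:
apply_moves:
  series:
    - [[0,0,0.002,0,0,0,1],[0,0,0.002,0,0,0,1],[0,0,0,0,0,0,1],[0,0,0,0,0,0,1]]

```text
t: 4.55
ee_pos: [493.5, 37.5, 71.9]
orientation: [-0.091, 0.996, -0.0, -0.0]
ft_force: [0.6, -0.4, -0.7]
gripper_width: 85.3
gripper_force: 0.0
```

Call:
apply_moves:
  series:
    - [[0,0,0.003,0,0,0,1],[0,0,0,0,0,0,1],[0,0,0,0,0,0,1]]

```text
t: 4.85
ee_pos: [493.7, 37.5, 71.5]
orientation: [-0.091, 0.996, 0.0, 0.0]
ft_force: [-2.7, -0.1, 8.9]
gripper_width: 85.1
gripper_force: 4.3
```

Call:
apply_moves:
  series:
    - [[0,0,-0.007,0,0,0,1],[0,0,0,0,0,0,1],[-0.012,0,0,0,0,0,1],[-0.012,0,0,0,0,0,1],[-0.012,0,0,0,0,0,1],[-0.01,0,0,0,0,0,1],[-0.01,0,0,0,0,0,1],[-0.01,0,0,0,0,0,1],[-0.01,0,0,0,0,0,1],[-0.01,0,0,0,0,0,1],[-0.01,0,0,0,0,0,1],[-0.01,0,0,0,0,0,1],[-0.01,0,0,0,0,0,1],[-0.01,0,0,0,0,0,1],[-0.01,0,0,0,0,0,1],[-0.008,0,0,0,0,0,1],[-0.004,0,0,0,0,0,1],[0,0,0,0,0,0,1],[0,0,0,0,0,0,1]]

```text
t: 6.75
ee_pos: [566.2, 51.0, 73.9]
orientation: [-0.091, 0.996, -0.0, -0.0]
ft_force: [0.2, 0.0, -0.5]
gripper_width: 85.9
gripper_force: 0.0
```

```bash
python3 -c "
from h import *
st()
im=snap('scene','s2.png')[190:350,180:420]; t=snap('top','t2.png')
cv2.imwrite('pics/c4.png',cv2.resize(im,None,fx=3.3,fy=3.3,interpolation=cv2.INTER_CUBIC))
"
```

```text
t 6.75 pos [566.2  51.   73.9] board [-7.7 -1.6] ytool deg 100.5 ztool [-1.e-04 -0.e+00 -1.e+00] F [ 0.16  0.05 -0.48] M [-0.01 -0.04 -0.01] q [ 0.09  0.57 -0.14  0.86 -0.   -0.09] w 85.9
```

View pics/c4.png

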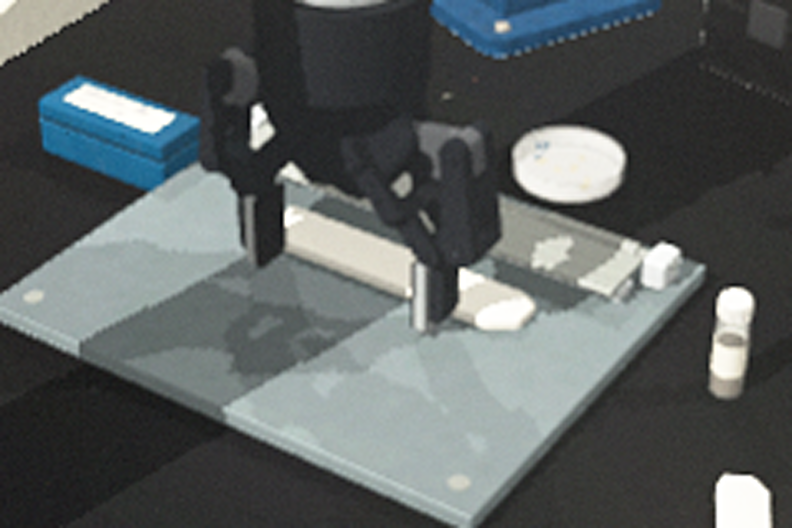

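The strip now sits square against both fingers, with its tip at crop (535,310) in front of the leaf, and the bystanders have not moved. I keep pushing, slowly near the stop.

Call:
apply_moves:
  series:
    - [[-0.006,0,0,0,0,0,1],[-0.008,0,0,0,0,0,1],[-0.008,0,0,0,0,0,1],[-0.008,0,0,0,0,0,1],[-0.006,0,0,0,0,0,1],[-0.004,0,0,0,0,0,1],[-0.002,0,0,0,0,0,1],[0,0,0,0,0,0,1],[0,0,0,0,0,0,1]]

```text
t: 7.75
ee_pos: [586.9, 54.8, 73.9]
orientation: [-0.091, 0.996, 0.0, -0.0]
ft_force: [-0.7, -0.6, -0.5]
gripper_width: 85.4
gripper_force: 0.0
```

Call:
apply_moves:
  series:
    - [[-0.002,0,0,0,0,0,1],[-0.002,0,0,0,0,0,1],[0,0,0,0,0,0,1],[0,0,0,0,0,0,1]]

```text
t: 8.15
ee_pos: [589.0, 55.2, 73.9]
orientation: [-0.091, 0.996, 0.0, 0.0]
ft_force: [0.7, -0.2, 0.6]
gripper_width: 85.4
gripper_force: 0.0
```

Board x is now about 15.5, so contact is close.

Call:
apply_moves:
  series:
    - [[-0.002,0,0,0,0,0,1],[-0.001,0,0,0,0,0,1],[0,0,0,0,0,0,1],[0,0,0,0,0,0,1]]

```text
t: 8.55
ee_pos: [590.3, 55.4, 73.9]
orientation: [-0.091, 0.996, -0.0, -0.0]
ft_force: [-0.8, 0.2, 0.1]
gripper_width: 85.5
gripper_force: 0.3
```

Call:
apply_moves:
  series:
    - [[-0.002,0,0,0,0,0,1],[0,0,0,0,0,0,1],[0,0,0,0,0,0,1]]

```text
t: 8.85
ee_pos: [590.6, 55.5, 73.7]
orientation: [-0.091, 0.996, -0.0, -0.001]
ft_force: [-4.6, -1.9, 2.7]
gripper_width: 85.9
gripper_force: 2.1
```

Call:
apply_moves:
  series:
    - [[-0.002,0,0,0,0,0,1],[0,0,0,0,0,0,1],[0,0,0,0,0,0,1]]

```text
t: 9.15
ee_pos: [590.8, 55.5, 73.6]
orientation: [-0.091, 0.996, -0.0, -0.002]
ft_force: [-6.8, -0.8, 3.3]
gripper_width: 85.4
gripper_force: 3.3
```

```bash
python3 -c "
from h import *
st()
im=snap('scene','s3.png')[190:310,220:400]; t=snap('top','t3.png')
cv2.imwrite('pics/c5.png',cv2.resize(im,None,fx=4.4,fy=4.4,interpolation=cv2.INTER_CUBIC))
"
```

```text
t 9.15 pos [590.8  55.5  73.6] board [17.3 -1.6] ytool deg 100.49 ztool [-3.6e-03 -7.0e-04 -1.0e+00] F [-6.82 -0.81  3.32] M [-0.24  1.25  0.1 ] q [ 0.09  0.61 -0.06  0.9  -0.   -0.09] w 85.4
```

View pics/c5.png

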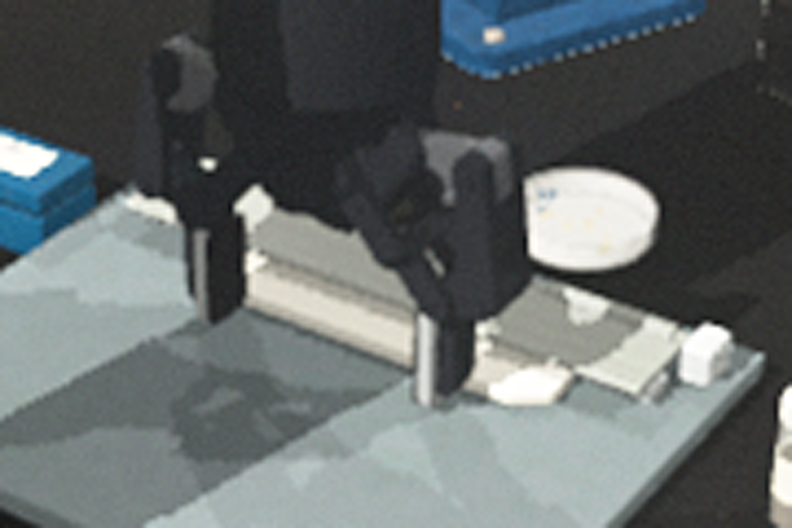

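The strip is tucked under the leaf along its length and the leaf still lies level. The right tip shows at crop (575,375) and both fingers bear on the near edge. I back off, rise, move over the showing part and come down.

Call:
apply_moves:
  series:
    - [[0.004,0,0,0,0,0,1],[0.008,0,0,0,0,0,1],[0.008,0,0,0,0,0,1],[0,0,0,0,0,0,1],[0,0,-0.016,0,0,0,1],[0,0,-0.016,0,0,0,1],[0,0,0,0,0,0,1],[0,0,0,0,0,0,1]]

```text
t: 10.05
ee_pos: [583.2, 54.1, 90.7]
orientation: [-0.091, 0.996, -0.0, 0.001]
ft_force: [-0.1, -0.8, -0.7]
gripper_width: 85.7
gripper_force: 0.0
```

Call:
apply_moves:
  series:
    - [[-0.014,0,0,0,0,0,1],[-0.014,0,0,0,0,0,1],[-0.01,0,0,0,0,0,1],[-0.006,0,0,0,0,0,1],[0,0,0,0,0,0,1],[0,0,0,0,0,0,1]]

```text
t: 10.65
ee_pos: [604.0, 58.0, 89.6]
orientation: [-0.091, 0.996, -0.0, -0.0]
ft_force: [-0.4, 0.4, 1.0]
gripper_width: 85.6
gripper_force: 0.0
```

```bash
python3 -c "
from h import *
st()
im=snap('scene','s4.png')[190:310,220:400]; t=snap('top','t4.png')
cv2.imwrite('pics/c6.png',cv2.resize(im,None,fx=4.4,fy=4.4,interpolation=cv2.INTER_CUBIC))
"
```

```text
t 10.65 pos [604.   58.   89.6] board [30.7 -1.6] ytool deg 100.5 ztool [-7.e-04 -1.e-04 -1.e+00] F [-0.37  0.42  1.01] M [-0.05  0.01 -0.05] q [ 0.1   0.61 -0.01  0.95 -0.   -0.09] w 85.6
```

View pics/c6.png

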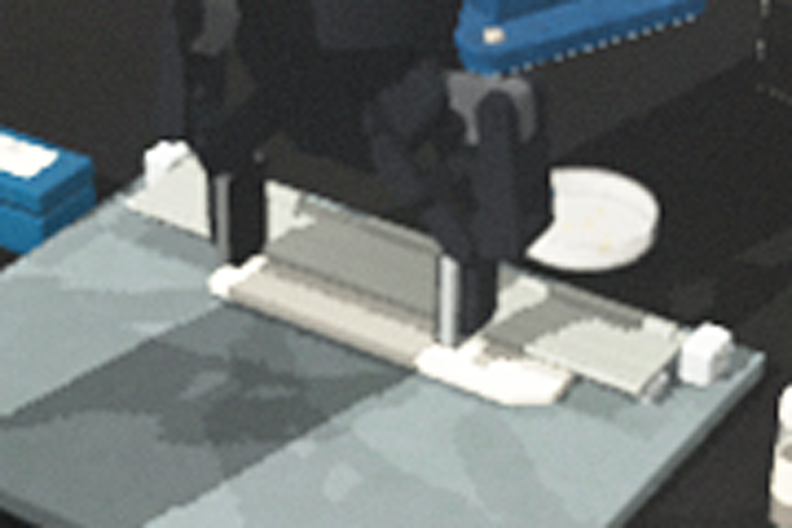

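```bash
python3 -c "
from h import *
for p,z in [((218,292),15),((420,366),15),((510,401),15),((545,402),15),((575,375),18)]:
    print(p,(RB.T@(crop(*p,z,4.4,(220,190),'scene')[:2]-CB)).round(1))
"
```

```text
(218, 292) [29.2 54.4]
(420, 366) [ 30.6 -32.1]
(510, 401) [ 30.1 -69. ]
(545, 402) [ 36.3 -79.3]
(575, 375) [ 52.2 -81.9]
```

Call:
apply_moves:
  series:
    - [[0,0,0.008,0,0,0,1],[0,0,0.008,0,0,0,1],[0,0,0.004,0,0,0,1],[0,0,0,0,0,0,1],[0,0,0,0,0,0,1]]

```text
t: 11.25
ee_pos: [604.1, 58.0, 79.8]
orientation: [-0.091, 0.996, 0.0, -0.0]
ft_force: [0.1, -0.3, 0.5]
gripper_width: 85.0
gripper_force: 0.0
```

Call:
apply_moves:
  series:
    - [[0,0,0.002,0,0,0,1],[0,0,0.002,0,0,0,1],[0,0,0.001,0,0,0,1],[0,0,0,0,0,0,1],[0,0,0,0,0,0,1]]

```text
t: 11.75
ee_pos: [604.3, 58.0, 77.6]
orientation: [-0.091, 0.996, 0.0, 0.0]
ft_force: [-0.7, -0.2, 0.8]
gripper_width: 85.2
gripper_force: 0.5
```

Call:
apply_moves:
  series:
    - [[0,0,0.001,0,0,0,1],[0,0,0,0,0,0,1],[0,0,0,0,0,0,1]]

```text
t: 12.05
ee_pos: [604.2, 58.0, 77.5]
orientation: [-0.091, 0.996, -0.0, 0.0]
ft_force: [-2.0, 0.6, 5.4]
gripper_width: 85.1
gripper_force: 2.7
```

Call:
apply_moves:
  series:
    - [[0,0,0.001,0,0,0,1],[0,0,0,0,0,0,1],[0,0,0,0,0,0,1],[0,0,0,0,0,0,1],[0,0,0,0,0,0,1],[0,0,0,0,0,0,1],[0,0,0,0,0,0,1],[0,0,0,0,0,0,1],[0,0,0,0,0,0,1],[0,0,0,0,0,0,1]]

```text
t: 13.05
ee_pos: [604.2, 58.0, 77.5]
orientation: [-0.091, 0.996, 0.0, 0.0]
ft_force: [-2.7, 0.4, 7.9]
gripper_width: 85.3
gripper_force: 4.0
```

```bash
python3 -c "
from h import *
st()
im=snap('scene','s5.png')[190:310,220:400]
cv2.imwrite('pics/c7.png',cv2.resize(im,None,fx=4.4,fy=4.4,interpolation=cv2.INTER_CUBIC))
"
```

```text
t 13.05 pos [604.2  58.   77.5] board [30.9 -1.6] ytool deg 100.49 ztool [ 6.e-04  1.e-04 -1.e+00] F [-2.66  0.39  7.92] M [-0.03  0.62  0.04] q [ 0.1   0.63 -0.02  0.92  0.   -0.09] w 85.3
```

View pics/c7.png

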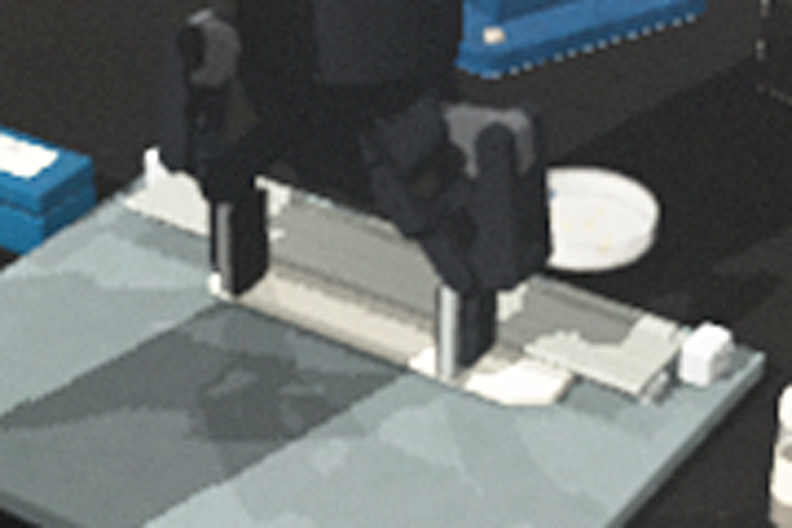

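Both fingertips rest on the showing part at crop (225,290) and (450,370). The leaf is shut, the strip is still home, and the press is about 8 N, steady and balanced. I hand it in.

```bash
python3 -c "
from h import *
print(robot.close_job())"
```

```text
the job is handed in; nothing more can be done
None
```

The job is handed in: the larger strip was slid under the shut leaf and pushed square against the stop, the fingertips were still pressing it flat with about 8 N, and the arm touched none of the bystanders (hand-in gave no verdict).

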